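# Shut the dry-box drawer and draw it tight with the cam lock

### The arm

A 6-joint arm with a two-finger parallel gripper is mounted at the origin on a cart in front of the work surface, level with it; the furniture and walls round the work are solid. World frame = base frame: x ahead of the robot, y to its left, z up, the work surface at z = 0. Lengths are in m, angles in rad, forces in N, time in s.
With the tool pointing down it reaches from about 0.25 to 0.775 m from the base axis. Payload 4 kg.
Tool frame: the origin (TCP) lies between the finger pads; the fingertips stand 14 mm ahead of it and the grasp point (between the pads) lies 5 mm behind it (nose_length is the distance from the TCP to the fingertips, in m); z points along the fingers, y is the line along which they close (so a half turn about z gives the same grasp; the last joint's range is limited). The gripper opens to 94 mm and grips with 3 to 60 N. Pads are 16 mm wide; open, the fingers measure 119 mm over their backs; the gripper's body (75 mm by 177 mm) begins 78 mm behind the grasp point.
Start: joints at [1.199, 0.087, 1.371, -0, 1.684, -0.103], TCP at [0.146, 0.53, 0.22] pointing down, gripper open.
Joint ranges: [-3.1, 3.1], [-0.76, 2.03], [0.27, 2.55], [-1.08, 4.22], [0.17, 2.65], [-2.57, 2.57]. Speed limits (rad/s): [2.79, 2.79, 3.14, 3.14, 3.14, 3.14].

### API

Orientations are given as [roll, pitch, yaw] about the fixed x, y, z axes, in that order (R = Rz(yaw) Ry(pitch) Rx(roll)).
In Python, from bench import * gives the robot as it stands.
- The arm moves only by the tool move_arm, never from a script. Its argument "steps" is one flat list of numbers, 7 for each row, row after row: the turn, a rotation vector about the world's x, y, z in rad, then the shift along the world's x, y, z in m, then the opening, from 0 (shut) to 1 (fully open). A call has 1 to 12 rows; each row is the pose to reach, as a shift and turn from the pose commanded when the call began; what a row does not reach only later rows make up. A row lasts 1/10 s, in which the tool goes at most 50 mm and 8.59 degrees, less where a joint would pass 70% of its speed; a pose out of reach is approached as far as the arm can. A call with a gripper value outside its range is refused whole. The fingers move at their own pace and stop on an object; the grip force is fixed at half the most. Time passes only in rows, so rows that repeat a pose let the fingers close. It gives the time, the measured TCP pose, the force, the opening and the grip force at its end, in the units of the state.
- get_obs(): the state, without advancing time (a new reading comes with each control period).
- snapshot(name): name is "scene" or "side" or "wrist"; returns (picture, depth): 420x560x3 uint8, red, green, blue; 420x560 float32, m along the optical axis (not along the pixel's ray), 0 where there is no reading.
- camera_model(name): a dict with "fx", "fy", "cx", "cy" (pixels), "rvec" (rotation vector, rad) and "tvec" (3), from world to camera coordinates, as OpenCV has them. Camera axes: x right, y down, z forward; pixel columns grow to the right and rows downward; lengths in m; the calibration is good to about 2 mm. A picture is of the moment at which its call begins: read the wrist's pose just before it. camera_model takes no time and is no camera call; for the wrist camera it gives the pose at the moment of the call.
- close_job(): hands the job in; it is judged then, once.
Trained networks look in the newest picture that a camera, given by its name, has taken for a name from the list of things; names that differ only in an ending like _2 or _b are one class to them, and where a whole thing is asked for, a point or a joint stands for the part that bears it (a point fixed in the world has none). Each returns a list of dicts, best first, with "score" (0 to 1); they miss things now and then, are a little off and sometimes report something else, mostly with a low value. They report only what shows in the picture. A call takes as long as a camera call.
- silhouettes(camera, target): "pixels" (420x560 bool, what is visible of it) and "uv" ([column, row] in pixels, amid what is visible of it).
- spot_point(camera, target): "uv" ([column, row] in pixels: a listed point, or the origin of a listed thing).
The state is a dict: "time": time; "joint_positions": joint angles; "qvel": joint speeds; "joint_torque": joint torques, N m; "tool_pos": TCP position; "ee_rot": TCP orientation; "wrist_force": force on the tool from outside, world axes, zero at the start; "wrist_torque": the same for the moment, N m; "width": finger opening in m; "finger_force": force on a finger pad.
Only numpy, scipy, OpenCV 4.12 (cv2) and the standard library are available. Lean on these libraries where they do the work, as an engineer would, in place of code of your own. Each camera call takes 0.05 s, during which the arm holds its last target. There are 200 camera calls.

### The job

The polished specimens are to be kept dry: push the open drawer of the little clear-walled dry box in until the pin of its bolt sits in the mouth of the cam disc, then turn the disc's lever clockwise (seen from above) through its half turn to its stop, so that the hook draws the drawer tight against its rubber gasket. Let go of the lever, and leave the two dropper bottles and the glass dish near the front edge of the desk standing where they are.

Things in the scene. Friction and masses are not known exactly. Their poses are not given: they have to be found in the camera images.
- dry_box: Dry box of clear panels in an aluminium frame, 165 deep, 170 wide, 92 high, fixed on the desk. Origin: on the desk under the middle of its front face. Its x axis points from the box's front to its back, y to the left seen from the front, z up. The cam lock stands on its lid at the front; its highest part, the lever's grip, reaches 167 mm above the desk.
- drawer (a joint): How far the drawer stands out of the box along the box's -x, in m: 0 fully home, 0.0085 pin touching the disc's hub in the open mouth, 0.0035 and less squeezing the gasket (4 N per mm, about 11 N when tight). Slides with 1.5 N of friction.
- drawer_front (a point): Middle of the outer face of the drawer's grey front panel, 70 mm above the desk. The panel is 170 wide, 12 thick, at heights 8 to 92 mm; a finger ledge 90 wide sticks out 16 mm at heights 24 to 36; in the middle a steel lug 32 wide stands up to 111, its bolt nut 6 mm proud at height 102. Push here towards the box's +x to shut the drawer.
- bolt_pin (a point): The bolt's head: an upright steel pin 8 mm thick, its top 116.5 mm above the desk, at the end of the bolt that reaches from the drawer's lug towards the lock. This point is on the pin's axis at height 112. It enters the slot of the cam disc.
- cam_axis (a point): Upright axis of the cam disc, 34 mm behind the box's front face, at height 112. The steel disc is 86 across and 10 thick (heights 107 to 117), with a spiral slot that is open at the rim (the mouth).
- cam (a joint): Turn of the cam disc in rad, clockwise seen from above: 0 open stop (lever points to the box's +x, mouth faces the drawer), pi locked stop (lever points to the box's -x, over the drawer front). Up to 0.4 the mouth lets the pin in; beyond, the hook catches the pin, draws it in until about 2.5, then holds. Friction 0.06 N m, up to 0.2 while drawing; stays where it is left.
- lever_grip (a point): Middle of the pinchable part of the lever's grip: an upright black cylinder 18 mm thick, 62 mm from the disc's axis, standing on the lever bar from height 125 to 167; this point is at height 146 on its axis. It goes round with the disc and revolves freely on its own spindle, so a hand that pinches it need not turn.
- bottle_a: Brown dropper bottle, 34 across, 89 high, loose, to the right of the dry box near the front edge of the desk; origin under its centre. Bystander.
- bottle_b: White dropper bottle, 34 across, 89 high, loose, to the right of the dry box near the front edge of the desk; origin under its centre. Bystander.
- dish: Round glass dish, 70 across, 14 high, loose, to the right of the dry box near the front edge of the desk; origin under its centre. Bystander.

How it is judged:
At the end, for the whole second after the job is handed in: The drawer is drawn tight on its gasket (less than 2 mm from fully home) and the cam disc is turned to its locked end (at least 2.8 rad of its half turn) (value of joint drawer below 0.002 m and value of joint cam above 2.8 rad); the robot touches nothing.
It fails at once if a dropper bottle is tipped or pushed away (angle between any of bottle_a, bottle_b's own z axis and vertical above 0.4 rad or distance of any of bottle_a, bottle_b from where it was at the start of the episode above 0.03 m).
It fails at once if the glass dish is tipped or pushed away (angle between dish's own z axis and vertical above 0.3 rad or distance of dish from where it was at the start of the episode above 0.03 m).
It also fails if it takes over 51 s, if anything falls off the work surface, if the arm or the gripper's body presses on something with over 40 N, if the wrist force passes 120 N, or if a joint passes its speed limit or range.

## Working session

There is one attempt and no reset: what is moved stays moved. The work goes in short steps, Python scripts to look and compute and a tool call to move; the robot and the scene stay as the last step left them, time stands still between calls to the robot, and variables do not carry over. Pictures are saved under pics/ and viewed, at most 10 in all, crops included, and the job is handed in when it is done.

Besides the shell and the picture viewer there is one more tool, called after ">>>" as name(argument=value, ...) on one line, values as JSON. move_arm: Moves the arm, as the interface text tells. Its arguments: {"type":"object","properties":{"steps":{"type":"array"}},"required":["steps"]}

```bash
mkdir -p pics
cat > h.py <<'E'
from bench import *
import numpy as np, cv2
def ray(cam,uv):
    m=camera_model(cam);R=cv2.Rodrigues(np.array(m["rvec"],float))[0];t=np.array(m["tvec"],float).ravel()
    d=R.T@np.array([(uv[0]-m["cx"])/m["fx"],(uv[1]-m["cy"])/m["fy"],1.]);return -R.T@t,d
def atz(cam,uv,z):
    o,d=ray(cam,uv);return o+d*(z-o[2])/d[2]
def proj(cam,p):
    m=camera_model(cam);K=np.array([[m["fx"],0,m["cx"]],[0,m["fy"],m["cy"]],[0,0,1]])
    return cv2.projectPoints(np.array([p],float),np.array(m["rvec"],float),np.array(m["tvec"],float),K,None)[0].ravel()
E
python3 - <<'E'
from h import *
Z=dict(dry_box=0,drawer_front=.07,bolt_pin=.112,cam_axis=.112,lever_grip=.146,bottle_a=0,bottle_b=0,dish=0)
ims=[]
for c in ("scene","side"):
    p,d=snapshot(c); p=p.copy()
    for k,z in Z.items():
        for r in spot_point(c,k)[:2]:
            if r["score"]<.2: continue
            u=np.array(r["uv"]); print(c,k,round(r["score"],2),u.round(1),atz(c,u,z).round(4))
            cv2.circle(p,tuple(int(v) for v in u),2,(255,0,0),-1)
    cv2.imwrite(f"pics/{c}.png",p[...,::-1])
print(get_obs())
E
```

```text
scene dry_box 0.8 [201.8 205.1] [0.5459 0.2287 0.    ]
scene drawer_front 0.57 [178.1 212.8] [0.4578 0.2215 0.07  ]
scene bolt_pin 0.95 [185.3 189.6] [0.4924 0.2179 0.112 ]
scene cam_axis 0.85 [199.4 164. ] [0.5724 0.234  0.112 ]
scene lever_grip 0.64 [213.5 137.2] [0.6329 0.2295 0.146 ]
scene bottle_a 0.8 [309.1 256.6] [ 0.5228 -0.0637  0.    ]
scene bottle_a 0.79 [342.8 270.9] [ 0.5208 -0.1428  0.    ]
scene bottle_b 0.8 [309.1 256.6] [ 0.5228 -0.0637  0.    ]
scene bottle_b 0.79 [342.8 270.9] [ 0.5208 -0.1428  0.    ]
scene dish 0.61 [376.4 310.8] [ 0.4629 -0.2349  0.    ]
side dry_box 0.56 [252.3 211.4] [0.5317 0.2239 0.    ]
side drawer_front 0.76 [230.3 194.9] [0.4647 0.2087 0.07  ]
side bolt_pin 0.93 [235.4 178.7] [0.4839 0.2218 0.112 ]
side cam_axis 0.76 [266.5 176.8] [0.5721 0.2105 0.112 ]
side lever_grip 0.67 [287.9 160.2] [0.6452 0.2359 0.146 ]
side bottle_a 0.83 [279.9 267.9] [ 0.5198 -0.073   0.    ]
side bottle_a 0.71 [293.6 287.6] [ 0.5253 -0.1507  0.    ]
side bottle_b 0.83 [279.9 267.9] [ 0.5198 -0.073   0.    ]
side bottle_b 0.71 [293.6 287.6] [ 0.5253 -0.1507  0.    ]
side dish 0.89 [278.  321.4] [ 0.4608 -0.2385  0.    ]
{'time': 0.9, 'joint_positions': array([ 1.19886684e+00,  8.71577683e-02,  1.37069086e+00,  1.87569626e-05,
        1.68360157e+00, -1.03067390e-01]), 'qvel': array([ 1.29558227e-03,  9.70406930e-04, -7.60948906e-05,  1.83126502e-03,
        1.48889658e-03, -1.53545829e-04]), 'joint_torque': array([ 4.98183817e-04, -3.40018487e+01, -3.02607393e+01,  7.21490546e-02,
        2.33924302e-02, -3.35403428e-06]), 'tool_pos': array([0.14608665, 0.53026259, 0.21953363]), 'ee_rot': array([ 3.14144904e+00, -3.88211444e-06,  2.87273267e+00]), 'wrist_force': array([ 0.69582634, -0.01907679, -0.65223285]), 'wrist_torque': array([-0.01876567, -0.02059736,  0.03816799]), 'finger_force': 0.0, 'width': 0.09419552922702039}
```

View pics/scene.png

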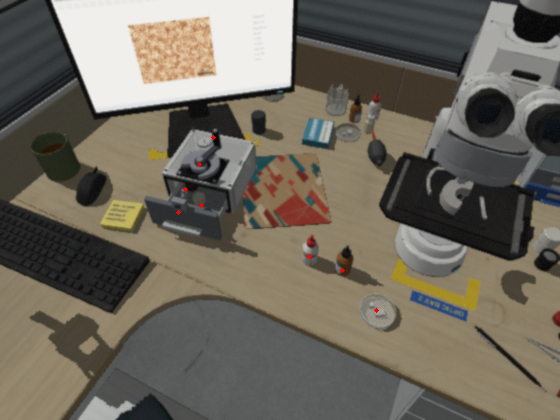

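View pics/side.png

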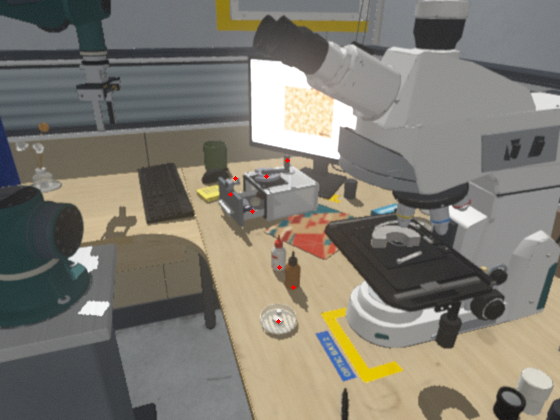

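The scene shows the box (drawer open at about 185,190, grip at 213,137), with the bottles at (310,255) and (343,270) and the dish at (377,311). The side view agrees. Next I'll move in for a wrist view.

>>> move_arm(steps=[0,0,0.12,0.03,-0.03,0.03,1,0,0,0.24,0.06,-0.065,0.05,1,0,0,0.3,0.09,-0.1,0.07,1,0,0,0.3,0.12,-0.135,0.09,1,0,0,0.3,0.15,-0.17,0.1,1,0,0,0.3,0.18,-0.21,0.11,1,0,0,0.3,0.21,-0.25,0.12,1,0,0,0.3,0.23,-0.29,0.12,1,0,0,0.3,0.24,-0.31,0.12,1,0,0,0.3,0.24,-0.31,0.12,1,0,0,0.3,0.24,-0.31,0.12,1])

```text
time: 2.0
tool_pos: [0.386, 0.2203, 0.3395]
ee_rot: [3.141, -0.0, -3.111]
wrist_force: [-0.2, 0.0, -0.2]
width: 0.0942
finger_force: 0.0
```

Run:
```python
from h import *
Z=dict(dry_box=0,drawer_front=.07,bolt_pin=.112,cam_axis=.112,lever_grip=.146)
o=get_obs();print(o["time"],o["tool_pos"],o["ee_rot"])
c="wrist";p,d=snapshot(c); p=p.copy()
for k,z in Z.items():
    for r in spot_point(c,k)[:1]:
        u=np.array(r["uv"]); print(c,k,round(r["score"],2),u.round(1),atz(c,u,z).round(4), d[int(u[1]),int(u[0])])
        cv2.circle(p,tuple(int(v) for v in u),2,(255,0,0),-1)
cv2.imwrite(f"pics/w1.png",p[...,::-1])
# scene depth: world points of monitor
p,d=snapshot("scene");m=camera_model("scene");R=cv2.Rodrigues(np.array(m["rvec"],float))[0];t=np.array(m["tvec"]).ravel()
for u,v in [(110,105),(190,100),(290,90),(200,60),(60,20)]:
    q=R.T@(np.array([(u-m["cx"])/m["fx"],(v-m["cy"])/m["fy"],1])*d[v,u]-t);print(u,v,q.round(3))
```

```text
2.0 [0.38600936 0.22030323 0.33954536] [ 3.14083570e+00 -2.09444157e-04 -3.11138017e+00]
wrist dry_box 0.91 [274.4 259.2] [0.5436 0.2279 0.    ] 0.51309407
wrist drawer_front 0.67 [271.6 229.5] [0.4617 0.2209 0.07  ] 0.44530526
wrist bolt_pin 0.6 [270.8 257. ] [0.4868 0.2209 0.112 ] 0.4236013
wrist cam_axis 0.87 [278.6 313.3] [0.5768 0.2351 0.112 ] 0.438437
wrist lever_grip 0.89 [271.2 364.9] [0.6382 0.2263 0.146 ] 0.078617655
110 105 [0.651 0.556 0.119]
190 100 [0.778 0.399 0.102]
290 90 [0.953 0.184 0.092]
200 60 [0.807 0.367 0.212]
60 20 [0.351 0.209 0.539]
```

View pics/w1.png

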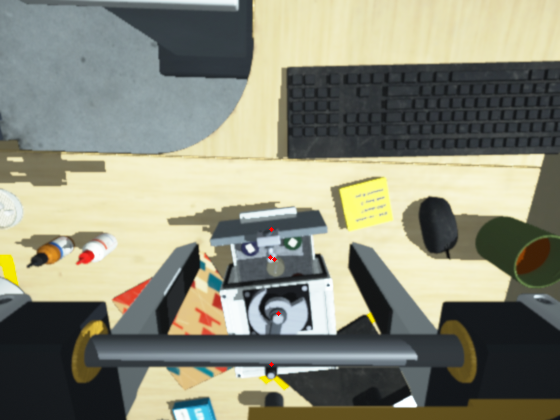

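The wrist view is rotated: world +x runs down and +y to the right. The drawer panel is at about (212–325, 225–240), the disc at (279,313) and the grip at (271,370). I'll zoom in to get the yaw.

Run:
```python
from h import *
p,d=snapshot("wrist")
c=p[195:385,195:350]
cv2.imwrite("pics/w2.png",cv2.resize(c,None,fx=3.15,fy=3.15,interpolation=cv2.INTER_CUBIC)[...,::-1])
```

```text
(no output)
```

View pics/w2.png

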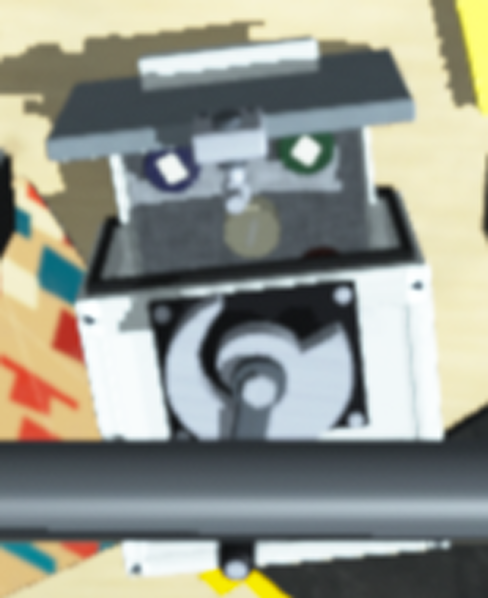

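Run:
```python
from h import *
def w(x,y,z): return atz("wrist",(195+x/3.15,195+y/3.15),z)[:2]
def pr(n,a,b): 
    v=a-b; print(n,a.round(4),b.round(4),"len",np.hypot(*v).round(4),"yaw",np.arctan2(-v[0],v[1]).round(4))
pr("lid front",w(427,262,.092),w(80,298,.092))
pr("panel inner",w(412,118,.092),w(48,157,.092))
pr("panel outer",w(413,98,.092),w(50,138,.092))
print("grip top",w(237,568,.167)); print("pin",w(237,172,.1165),w(235,203,.1165))
```

```text
lid front [0.5279 0.3104] [0.5526 0.1462] len 0.1661 yaw 0.1497
panel inner [0.4557 0.2974] [0.4803 0.1327] len 0.1666 yaw 0.148
panel outer [0.4461 0.2971] [0.4709 0.1338] len 0.1651 yaw 0.1505
grip top [0.63605253 0.22470059]
pin [0.47397411 0.21922261] [0.48866103 0.21879418]
```

>>> move_arm(steps=[0,0,0.06,0.01,-0.006,-0.05,1,0,0,0.12,0.018,-0.012,-0.1,1,0,0,0.12,0.018,-0.012,-0.15,1,0,0,0.12,0.018,-0.012,-0.2,1,0,0,0.12,0.018,-0.012,-0.24,1,0,0,0.12,0.018,-0.012,-0.265,1,0,0,0.12,0.018,-0.012,-0.27,1,0,0,0.12,0.038,-0.009,-0.27,1,0,0,0.12,0.052,-0.007,-0.27,1,0,0,0.12,0.058,-0.006,-0.27,1,0,0,0.12,0.062,-0.0055,-0.27,1,0,0,0.12,0.066,-0.005,-0.27,1])

```text
time: 3.6
tool_pos: [0.4519, 0.2156, 0.0703]
ee_rot: [3.141, -0.0, -2.99]
wrist_force: [-1.0, -0.8, 1.0]
width: 0.0941
finger_force: 0.8
```

>>> move_arm(steps=[0,0,0,0.006,0.001,0,1,0,0,0,0.012,0.002,0,1,0,0,0,0.018,0.003,0,1,0,0,0,0.024,0.004,0,1,0,0,0,0.03,0.0045,0,1,0,0,0,0.036,0.0054,0,1,0,0,0,0.042,0.0063,0,1])

```text
time: 4.3
tool_pos: [0.4945, 0.2218, 0.0693]
ee_rot: [3.141, -0.0, -2.99]
wrist_force: [-1.8, 0.6, 1.5]
width: 0.0939
finger_force: 0.9
```

>>> move_arm(steps=[0,0,0,0.004,0.0006,0,1,0,0,0,0.008,0.0012,0,1,0,0,0,0.011,0.0016,0,1,0,0,0,0.013,0.002,0,1,0,0,0,0.013,0.002,0,1])

```text
time: 4.8
tool_pos: [0.5075, 0.2234, 0.0694]
ee_rot: [-3.141, 0.001, -2.991]
wrist_force: [-0.2, 1.2, -0.7]
width: 0.0941
finger_force: 0.1
```

Run:
```python
from h import *
p,d=snapshot("wrist")
o=get_obs();print(o["tool_pos"],o["wrist_force"])
for k,z in dict(bolt_pin=.112,cam_axis=.112,lever_grip=.146,drawer_front=.07).items():
    for r in spot_point("wrist",k)[:1]: print(k,round(r["score"],2),np.round(r["uv"],1),atz("wrist",r["uv"],z).round(4))
cv2.imwrite("pics/w3.png",cv2.resize(p[180:420,160:400],None,fx=2.5,fy=2.5,interpolation=cv2.INTER_CUBIC)[...,::-1])
```

```text
[0.50751727 0.22331589 0.06950951] [-0.5310558  -0.55670938 -0.43666476]
bolt_pin 0.7 [269.3 379.1] [0.5478 0.2275 0.112 ]
drawer_front 0.83 [271.5 281.3] [0.5175 0.2239 0.07  ]
```

View pics/w3.png

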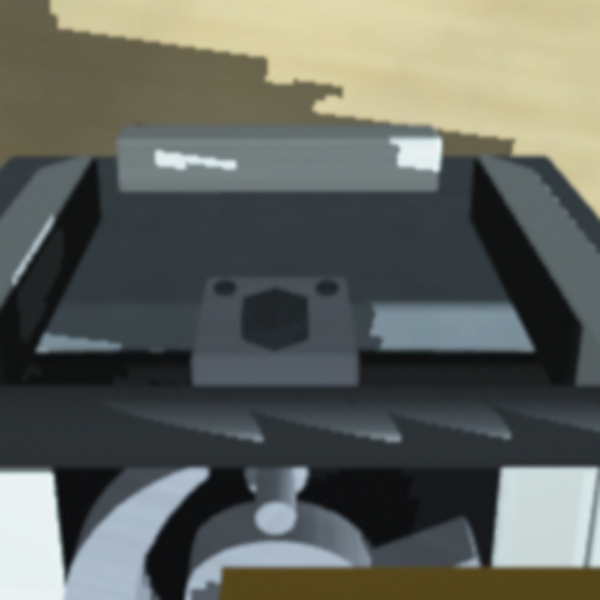

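The pin is in the mouth just short of the hub, at crop (275,518). I'll ease it up to contact.

>>> move_arm(steps=[0,0,0,0.001,0.0001,0,1,0,0,0,0.002,0.0003,0,1,0,0,0,0.003,0.0005,0,1])

```text
time: 5.35
tool_pos: [0.5088, 0.2237, 0.0696]
ee_rot: [-3.141, -0.003, -2.99]
wrist_force: [-6.9, -2.2, 5.7]
width: 0.094
finger_force: 3.4
```

>>> move_arm(steps=[0,0,0,0.001,0.0001,0,1,0,0,0,0.002,0.0003,0,1])

```text
time: 5.55
tool_pos: [0.509, 0.2237, 0.0696]
ee_rot: [-3.141, -0.008, -2.99]
wrist_force: [-11.2, -3.4, 8.5]
width: 0.0939
finger_force: 6.0
```

>>> move_arm(steps=[0,0,0,-0.02,-0.003,0,1,0,0,0,-0.045,-0.0065,0,1,0,0,0,-0.05,-0.0075,0.045,1,0,0,0,-0.05,-0.0075,0.095,1,0,0,0,-0.05,-0.0075,0.145,1,0,0,0,-0.05,-0.0075,0.195,1,0,0,0,-0.05,-0.0075,0.2,1,0,0,0,-0.05,-0.0075,0.2,1])

```text
time: 6.35
tool_pos: [0.4634, 0.2172, 0.272]
ee_rot: [3.141, 0.006, -2.991]
wrist_force: [-0.7, 0.4, 0.3]
width: 0.0939
finger_force: 0.0
```

Run:
```python
from h import *
print(get_obs()["tool_pos"])
for c in ("wrist","scene","side"):
  p,d=snapshot(c)
  for k,z in dict(bolt_pin=.112,cam_axis=.112,lever_grip=.146,drawer_front=.07).items():
    for r in spot_point(c,k)[:1]: print(c,k,round(r["score"],2),np.round(r["uv"],1),atz(c,r["uv"],z).round(4))
  if c=="wrist": cv2.imwrite("pics/w4.png",cv2.resize(p[180:420,160:400],None,fx=2.5,fy=2.5,interpolation=cv2.INTER_CUBIC)[...,::-1])
```

```text
[0.46336013 0.21724318 0.27196288]
wrist bolt_pin 0.92 [273.1 269.3] [0.5435 0.2286 0.112 ]
wrist cam_axis 0.84 [269.2 290.2] [0.5698 0.2279 0.112 ]
wrist drawer_front 0.65 [273.4 231.8] [0.5124 0.224  0.07  ]
scene bolt_pin 0.73 [215.2 135.9] [0.6718 0.2533 0.112 ]
scene cam_axis 0.59 [196.8 166.6] [0.5627 0.2346 0.112 ]
scene lever_grip 0.59 [213.3 137.5] [0.6318 0.2293 0.146 ]
scene drawer_front 0.56 [186.2 194.5] [0.5103 0.236  0.07  ]
side bolt_pin 0.61 [251.9 173.4] [0.5387 0.2476 0.112 ]
side cam_axis 0.59 [263.1 174.1] [0.5685 0.2331 0.112 ]
side lever_grip 0.76 [285.5 159. ] [0.6418 0.2477 0.146 ]
```

View pics/w4.png

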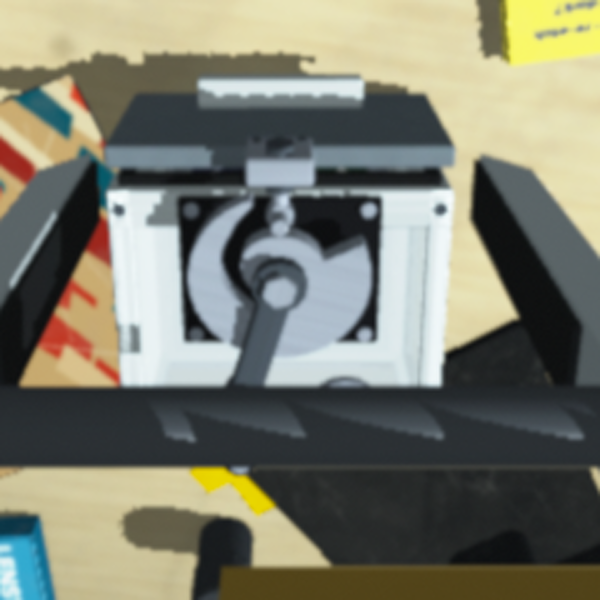

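The pin is in the mouth against the hub, and the lever is already turned about 0.3 rad. The grip should be near (0.635, 0.224). Moving to it now.

>>> move_arm(steps=[0,0,0,0.045,0.002,0,1,0,0,0,0.09,0.004,0,1,0,0,0,0.135,0.006,0,1,0,0,0,0.172,0.007,0,1,0,0,0,0.172,0.007,0,1,0,0,0,0.172,0.007,-0.04,1,0,0,0,0.172,0.007,-0.08,1,0,0,0,0.172,0.007,-0.11,1,0,0,0,0.172,0.007,-0.125,1,0,0,0,0.172,0.007,-0.125,1])

```text
time: 8.1
tool_pos: [0.6321, 0.2236, 0.142]
ee_rot: [-3.141, -0.005, -2.99]
wrist_force: [-0.4, 0.3, -1.4]
width: 0.0938
finger_force: 0.0
```

>>> move_arm(steps=[0,0,0,0,0,0,0.5,0,0,0,0,0,0,0.3,0,0,0,0,0,0,0.12,0,0,0,0,0,0,0.12,0,0,0,0,0,0,0.12,0,0,0,0,0,0,0.12])

```text
time: 8.7
tool_pos: [0.6342, 0.2239, 0.1447]
ee_rot: [3.141, 0.0, -2.99]
wrist_force: [0.0, -0.5, -0.5]
width: 0.0495
finger_force: 0.0
```

>>> move_arm(steps=[0,0,0,0,0,0,0,0,0,0,0,0,0,0,0,0,0,0,0,0,0,0,0,0,0,0,0,0,0,0,0,0,0,0,0,0,0,0,0,0,0,0])

```text
time: 9.3
tool_pos: [0.6341, 0.2237, 0.1444]
ee_rot: [-3.141, -0.0, -2.99]
wrist_force: [0.4, -0.7, 0.1]
width: 0.0178
finger_force: 30.0
```

Run:
```python
from h import *
o=get_obs();print(o["tool_pos"],o["wrist_force"],o["width"])
p,d=snapshot("wrist")
cv2.imwrite("pics/w5.png",cv2.resize(p[140:420,100:440],None,fx=2,fy=2,interpolation=cv2.INTER_CUBIC)[...,::-1])
```

```text
[0.63410731 0.22374902 0.14442746] [ 0.35973954 -0.71732208  0.12932111] 0.017763852379882716
```

```bash
python3 -c "
import numpy as np
r=.062;t0=-.155
for k in range(0,33):
    t=t0-.09*k;print(k,round(.304+.09*k,2),round(r*(np.cos(t)-np.cos(t0)),4),round(r*(np.sin(t)-np.sin(t0)),4))
"
```

```text
0 0.3 0.0 0.0
1 0.39 -0.0011 -0.0055
2 0.48 -0.0027 -0.0108
3 0.57 -0.0048 -0.016
4 0.66 -0.0073 -0.021
5 0.75 -0.0103 -0.0257
6 0.84 -0.0136 -0.0301
7 0.93 -0.0174 -0.0343
8 1.02 -0.0215 -0.038
9 1.11 -0.026 -0.0414
10 1.2 -0.0307 -0.0444
11 1.29 -0.0356 -0.0469
12 1.38 -0.0408 -0.049
13 1.47 -0.0462 -0.0506
14 1.56 -0.0516 -0.0517
15 1.65 -0.0572 -0.0523
16 1.74 -0.0628 -0.0524
17 1.83 -0.0683 -0.052
18 1.92 -0.0738 -0.0511
19 2.01 -0.0792 -0.0498
20 2.1 -0.0845 -0.0479
21 2.19 -0.0896 -0.0456
22 2.28 -0.0944 -0.0428
23 2.37 -0.099 -0.0396
24 2.46 -0.1033 -0.036
25 2.55 -0.1072 -0.0321
26 2.64 -0.1107 -0.0278
27 2.73 -0.1139 -0.0232
28 2.82 -0.1166 -0.0183
29 2.91 -0.1189 -0.0132
30 3.0 -0.1207 -0.008
31 3.09 -0.1221 -0.0025
32 3.18 -0.1229 0.003
```

>>> move_arm(steps=[0,0,0,-0.0011,-0.0055,0,0,0,0,0,-0.0027,-0.0108,0,0,0,0,0,-0.0048,-0.016,0,0,0,0,0,-0.0073,-0.021,0,0,0,0,0,-0.0103,-0.0257,0,0,0,0,0,-0.0136,-0.0301,0,0])

```text
time: 9.95
tool_pos: [0.6207, 0.1925, 0.1444]
ee_rot: [-3.14, 0.001, -2.991]
wrist_force: [3.4, -1.2, -2.3]
width: 0.0178
finger_force: 30.0
```

>>> move_arm(steps=[0,0,0,-0.0038,-0.0042,0,0,0,0,0,-0.0079,-0.0079,0,0,0,0,0,-0.0124,-0.0113,0,0,0,0,0,-0.0171,-0.0143,0,0,0,0,0,-0.022,-0.0168,0,0,0,0,0,-0.0272,-0.0189,0,0])

```text
time: 10.55
tool_pos: [0.593, 0.173, 0.1445]
ee_rot: [-3.139, -0.0, -2.991]
wrist_force: [3.6, -3.3, -2.6]
width: 0.0173
finger_force: 30.0
```

>>> move_arm(steps=[0,0,0,-0.0054,-0.0016,0,0,0,0,0,-0.0108,-0.0027,0,0,0,0,0,-0.0164,-0.0033,0,0,0,0,0,-0.022,-0.0034,0,0])

```text
time: 10.95
tool_pos: [0.5704, 0.1695, 0.1444]
ee_rot: [-3.139, -0.002, -2.991]
wrist_force: [2.9, -5.1, -2.3]
width: 0.0176
finger_force: 30.0
```

>>> move_arm(steps=[0,0,0,-0.0055,-0.0006,0,0,0,0,0,-0.011,0.0003,0,0,0,0,0,-0.0164,0.0016,0,0,0,0,0,-0.0217,0.0035,0,0,0,0,0,-0.0268,0.0058,0,0,0,0,0,-0.0316,0.0086,0,0])

```text
time: 11.55
tool_pos: [0.5392, 0.1791, 0.1444]
ee_rot: [-3.139, -0.001, -2.991]
wrist_force: [1.3, -5.9, -1.8]
width: 0.0173
finger_force: 30.0
```

>>> move_arm(steps=[0,0,0,-0.0046,0.0032,0,0,0,0,0,-0.0089,0.0068,0,0,0,0,0,-0.0128,0.0107,0,0,0,0,0,-0.0163,0.015,0,0])

```text
time: 11.95
tool_pos: [0.5225, 0.1947, 0.1444]
ee_rot: [-3.141, -0.001, -2.99]
wrist_force: [1.0, -3.4, -0.9]
width: 0.0175
finger_force: 30.0
```

>>> move_arm(steps=[0,0,0,-0.0032,0.0046,0,0,0,0,0,-0.0059,0.0095,0,0,0,0,0,-0.0082,0.0146,0,0,0,0,0,-0.01,0.0198,0,0,0,0,0,-0.0114,0.0253,0,0])

```text
time: 12.45
tool_pos: [0.5113, 0.2208, 0.1444]
ee_rot: [3.141, -0.001, -2.99]
wrist_force: [-0.1, -5.3, -1.5]
width: 0.0171
finger_force: 30.0
```

>>> move_arm(steps=[0,0,0,-0.0004,0.0028,0,0,0,0,0,-0.0008,0.0056,0,0])

```text
time: 12.65
tool_pos: [0.5112, 0.2225, 0.1443]
ee_rot: [-3.133, -0.002, -2.992]
wrist_force: [-0.3, -17.9, 1.5]
width: 0.0176
finger_force: 30.0
```

The stop is reached. I'll relax, release and lift straight up.

>>> move_arm(steps=[0,0,0,0,-0.003,0,0,0,0,0,0,-0.003,0,0.5,0,0,0,0,-0.003,0,0.5,0,0,0,0,-0.003,0,0.6,0,0,0,0,-0.003,0,0.6,0,0,0,0,-0.003,0,0.6,0,0,0,0,-0.003,0,0.6,0,0,0,0,-0.003,0,0.6])

```text
time: 13.45
tool_pos: [0.5111, 0.2231, 0.1445]
ee_rot: [3.141, -0.0, -2.99]
wrist_force: [-0.4, 0.6, -0.3]
width: 0.0562
finger_force: 0.0
```

>>> move_arm(steps=[0,0,0,0,0,0.03,0.6,0,0,0,0,0,0.07,0.6,0,0,0,-0.03,0,0.11,0.8,0,0,0,-0.07,0,0.14,1,0,0,0,-0.09,0,0.15,1,0,0,0,-0.09,0,0.15,1])

```text
time: 14.05
tool_pos: [0.4204, 0.2236, 0.2984]
ee_rot: [3.14, 0.007, -2.989]
wrist_force: [0.4, 0.9, 0.9]
width: 0.0853
finger_force: 0.0
```

Run:
```python
from h import *
print(get_obs()["tool_pos"])
p,d=snapshot("wrist")
for k,z in dict(bolt_pin=.112,cam_axis=.112,lever_grip=.146,drawer_front=.07).items():
    for r in spot_point("wrist",k)[:1]: print(k,round(r["score"],2),np.round(r["uv"],1),atz("wrist",r["uv"],z).round(4))
cv2.imwrite("pics/w6.png",cv2.resize(p[180:420,160:400],None,fx=2.5,fy=2.5,interpolation=cv2.INTER_CUBIC)[...,::-1])
```

```text
[0.42039064 0.22355023 0.29842306]
cam_axis 0.59 [264.3 307.2] [0.5715 0.2335 0.112 ]
lever_grip 0.88 [260.6 277.8] [0.5111 0.2215 0.146 ]
```

View pics/w6.png

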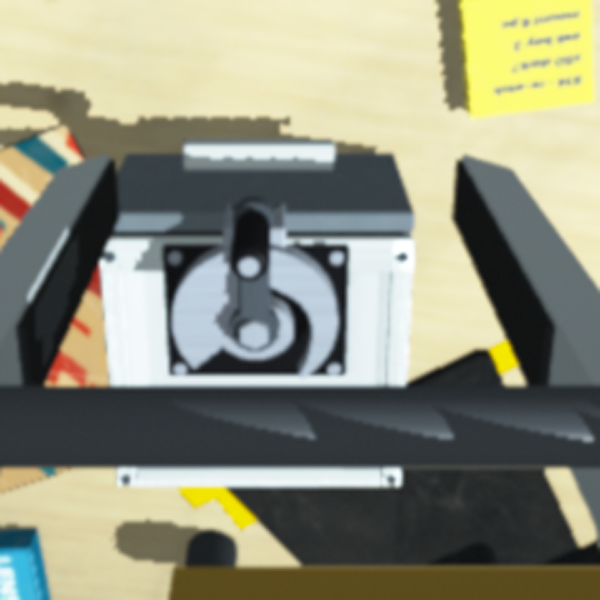

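The lever now points over the drawer front (cam about 3.1 rad), the drawer gap is closed and the hand is clear.

```bash
python3 -c "
from bench import *
print(close_job())"
```

```text
the job is handed in; nothing more can be done
None
```

The drawer is drawn in tight, the cam lever is at its locked stop (about 3.1 rad from the wrist camera), the gripper is clear, and the job was handed in at about 14 s. I gave the bottles and dish a wide berth but took no closing picture of them, and no verdict came back.

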